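Load the tape cassette into the dispenser

ROBOT

A 7-joint arm with a two-finger parallel gripper is mounted at the origin on the work surface. World frame = base frame: x ahead of the robot, y to its left, z up, the work surface at z = 0. Lengths are in m, angles in rad, forces in N, time in s.
With the tool pointing down it reaches from about 0.425 to 0.925 m from the base axis. Payload 6.8 kg.
Tool frame: the origin (TCP) lies midway between the tips of the shut fingers; the grasp point (between the pads) lies 19 mm behind it; z points along the fingers, y is the line along which they close (so a half turn about z gives the same grasp; the last joint's range is limited). The gripper opens to 88 mm and grips with 3 to 60 N. Pads are 20 mm wide; open, the fingers measure 115 mm over their backs; the gripper's body (75 mm by 178 mm) begins 61 mm behind the grasp point.
Start: joints at [1.181, 0.477, 0.022, 1.555, -0.011, 1.109, -0.083], TCP at [0.188, -0.648, 0.223] pointing down, gripper open.
Joint ranges: [-2.96, 2.96], [-0.34, 2.1], [-1.41, 1.46], [0.24, 2.44], [-1.37, 4.51], [0.17, 1.92], [-2.96, 2.96]. Speed limits (rad/s): [2.39, 2.39, 3.14, 3.14, 3.14, 3.14, 3.14].

INTERFACE

Orientations are given as a unit quaternion [x, y, z, w].
In Python, from plant import get_obs, vision, manip gives the robot as it stands. The module is installed in compiled form; this text tells all that it offers.
- The arm moves only by the tool step_arm, never from a script. Its argument "moves" is a list of rows, each a list of 5 numbers: the shift along the tool's x, y, z in m, then the turn about the tool's z in rad, then the finger opening in m, from 0 to 0.0878. A call has exactly 8 rows; each row shifts and turns the commanded pose from where the row before left it, along the tool's axes as they then stand; what a row does not reach is not made up. A row lasts 1/8 s, in which the tool goes at most 62.5 mm and 10.7 degrees, less where a joint would pass 70% of its speed; a pose out of reach is approached as far as the arm can. A call with a gripper value outside its range is refused whole. The fingers move at their own pace and stop on an object; "grip_force" is the grip in N (left out, the last holds). Time passes only in rows, so rows that do not move let the fingers close, or fill a call up. It gives the time, the measured TCP pose, the force, the opening and the grip force at its end, in the units of the state.
- get_obs(): the state, without advancing time (a new reading comes with each control period).
- vision.camera(name): name is "side" or "top"; returns the picture (420x560x3 uint8, blue, green, red); there is no depth.
- vision.get_calibration(name): a dict with "intrinsics" (3x3 intrinsics, pixels), "position" and "orientation" of the camera in the world. Camera axes: x right, y up, looking along -z (the intrinsics and any distortion apply to the point x, -y, -z); pixel columns grow to the right and rows downward; lengths in m; the calibration is good to about 2 mm. A picture is of the moment at which its call begins. get_calibration takes no time and is no camera call.
- manip.finish_job(): hands the job in; it is judged then, once.
The state is a dict: "t": time; "joints": joint angles; "joint_velocities": joint speeds; "effort": joint torques, N m; "tcp_pos": TCP position; "tcp_rot": TCP orientation; "ft_force": force on the tool from outside, world axes, zero at the start; "moment": the same for the moment, N m; "opening": finger opening in m; "grip_force": force on a finger pad.
Only numpy, scipy, OpenCV 4.12 (cv2) and the standard library are available. Lean on these libraries where they do the work, as an engineer would, in place of code of your own. Each camera call takes 0.05 s, during which the arm holds its last target. There are 200 camera calls.

TASK

Load the tape dispenser: press the tape cassette down in its dock until the catch lets go and it springs up, then take it out and lower it upright into the dispenser's open cradle, without dropping it in. Then let go of it, push the cradle fully home under the hood and flip the chrome cam lever all the way over, towards the push plate and down, to lock the rod.

Things in the scene. Friction and masses are not known exactly. Their poses are not given: they have to be found in the camera images.
- cassette_mid (a point): Centre of the loose white plastic tape cassette, a block 44 mm thick (its x) by 110 mm long (its y) by 64 mm tall (its z, up), 0.25 kg, a roll pictured on both flanks; this point is 32 mm above its underside and 32 mm below its top. At the start it stands upright in the dock with its top only 2 mm above the dock's rim.
- dock: Fixed grey plastic dock, 78 mm (its x) by 144 mm (its y) by 86 mm high to its flat rim; origin at the centre of its underside. Its well, 48.5 by 114.5 mm, holds the cassette with 2 mm play all round, standing on a sprung lift. Axes parallel to the cassette's at the start.
- lift (a joint): Height of the dock's sprung lift (m): 0 = held down by the catch (start). Pressing the top of the cassette down by 6 to 9 mm (about 6 N; end stop at -0.011) frees the catch; when the cassette is then let go, the lift springs up to +0.045 and stays up, so that the cassette stands 47 mm above the rim. It does not catch again when pushed back down.
- dispenser: Fixed grey tape dispenser; base plate 250 mm (x -130 to +120) by 225 mm (y -85 to +140), 14 mm thick; origin on the table surface. A hood open to -x covers x +15 to +100, y -80 to +80, its roof at 105 to 112 mm height. The cradle slides along its +x, into the hood. Rod (6 mm radius, along x) and chrome clamp with the cam lever stand at y = +115 mm.
- cradle_in (a point): Centre of the inner floor of the aluminium cradle (22 mm above the table); moves with the cradle, axes as the dispenser. Its open-topped pocket is 56 mm (x) by 122 mm (y), walls 5 mm thick and 24 mm above this floor; the cassette stands in it, 110 mm side along y, either way round. From -84 to -76 mm in x stands the push plate.
- push_plate (a point): Middle of the upper edge of the push plate's front (-x) face, 85 mm above the table; the upright plate is 90 mm wide (y), 8 mm thick, 69 mm tall, joined to the cradle. Push it towards dispenser +x to slide the cradle.
- cradle (a joint): Cradle travel (m): 0 = fully out, 0.115 = fully home under the hood against its stop; starts between 0.005 and 0.02. Stays where left; friction about 1.5 N.
- lever (a joint): Cam lever angle (rad): 0 = standing, leaning 15 degrees from upright towards dispenser +x (open); grows as the lever swings over towards -x (towards the push plate side) and down; 1.83 = lying level, pointing to -x (closed, clamps the rod). Starts between 0 and 0.25, stays where left; stiffens near the last third (about 5 N at the tip). Its swing needs no grasp: push it.
- lever_tip (a point): Centre of the 9 mm radius black ball at the end of the cam lever, 85 mm from the hinge; the lever bar is round, 6.5 mm radius.
- lever_hinge (a point): Hinge point of the cam lever on the chrome clamp, 55 mm above the table; hinge axis along dispenser y; the clamp cheeks reach 64 mm height, 13 mm to each side along x, 17 mm along y. The hood's side wall is 35 mm away towards -y.
Things that resemble listed ones, but are neither listed nor needed, are in the scene too. What is meant by the part that bears cassette_mid is not blue, and is the smaller of those in its own colour.

How it is judged:
On the way, in this order (a step that is already met when the one before it is completed fails the run):
1. the pressed cassette has sprung up on the lift (value of joint lift above 0.035 m), for 0.1 s.
2. the cassette is lowered into the cradle's pocket, within 15 mm of its floor, while still held (z of cassette_mid in the frame of cradle_in below 0.047 m and horizontal distance between cassette_mid and cradle_in below 0.016 m and contact force between cassette and the fingers above 0.5 N), for 0.05 s.
3. the cassette stands in the cradle, let go (z of cassette_mid in the frame of cradle_in below 0.036 m and horizontal distance between cassette_mid and cradle_in below 0.016 m and angle between cassette_mid's own z axis and vertical below 0.12 rad and contact force between cassette and the fingers below 0.1 N), for 0.2 s.
4. the cradle is pushed home with the cassette in it (value of joint cradle above 0.11 m and z of cassette_mid in the frame of cradle_in below 0.036 m), for 0.1 s.
5. the cam lever is flipped over to closed (value of joint lever above 1.7 rad), for 0.2 s.
At the end, for the whole second after the job is handed in: The cassette stands upright (within 7 degrees) and at rest on the cradle's floor (within 4 mm of seated, within 16 mm of the pocket's centre), the cradle is home within 5 mm, and the cam lever is over and closed (beyond 1.70 of 1.83 rad) (all of step 4 and value of joint lever above 1.7 rad and z of cassette_mid in the frame of cradle_in above 0.028 m and horizontal distance between cassette_mid and cradle_in below 0.016 m and angle between cassette_mid's own z axis and vertical below 0.12 rad and linear speed of cassette below 0.02 m/s); the robot touches nothing.
It also fails if it takes over 69 s, if anything falls off the work surface, if the arm or the gripper's body presses on something with over 40 N, if the wrist force passes 120 N, or if a joint passes its speed limit or range.

## Working session

There is one attempt and no reset: what is moved stays moved. The work goes in short steps, Python scripts to look and compute and a tool call to move; the robot and the scene stay as the last step left them, time stands still between calls to the robot, and variables do not carry over. Pictures are saved under pics/ and viewed, at most 10 in all, crops included, and the job is handed in when it is done.

Besides the shell and the picture viewer there is one more tool, called after "Emit:" in YAML: its name, and indented under it one key for each argument. step_arm: Moves the arm, as the interface text tells. Its arguments: {"type":"object","properties":{"moves":{"type":"array"},"grip_force":{"type":"number"}},"required":["moves"]}

```bash
mkdir -p pics
cat > h.py <<'E'
import numpy as np, cv2
from scipy.spatial.transform import Rotation as R
from plant import get_obs, vision, manip
def cam(n):
    c=vision.get_calibration(n); return np.array(c["intrinsics"]),np.array(c["position"]),R.from_quat(c["orientation"]).as_matrix(),c
def ray(n,u,v):
    K,p,M,c=cam(n)
    d=np.linalg.inv(K)@np.array([u,v,1.]); d=M@np.array([d[0],-d[1],-d[2]]); return p,d/np.linalg.norm(d)
def plane(n,u,v,z):
    p,d=ray(n,u,v); return p+d*(z-p[2])/d[2]
def two(a,b):
    p1,d1=ray("top",*a);p2,d2=ray("side",*b)
    s=np.linalg.lstsq(np.c_[d1,-d2],p2-p1,rcond=None)[0]
    x,y=p1+s[0]*d1,p2+s[1]*d2
    return (x+y)/2,np.linalg.norm(x-y)
def proj(n,P):
    K,p,M,c=cam(n); q=M.T@(np.array(P)-p); q=K@np.array([q[0],-q[1],-q[2]]); return q[:2]/q[2]
E
python3 - <<'E'
from h import *
for n in("top","side"):
    im=vision.camera(n); cv2.imwrite(f"pics/{n}0.png",im); print({k:np.round(v,3).tolist() if k!='x' else v for k,v in cam(n)[3].items()})
o=get_obs();print({k:np.round(v,3).tolist() for k,v in o.items()})
E
```

```text
{'intrinsics': [[528.996, 0.0, 278.169], [0.0, 528.996, 206.308], [0.0, 0.0, 1.0]], 'position': [0.417, 0.061, 1.116], 'orientation': [0.05, -0.05, -0.7, 0.711]}
{'intrinsics': [[394.722, 0.0, 275.947], [0.0, 394.722, 216.078], [0.0, 0.0, 1.0]], 'position': [0.212, 0.569, 0.549], 'orientation': [-0.122, 0.434, 0.855, -0.255]}
{'t': 0.1, 'joints': [1.181, 0.478, 0.022, 1.556, -0.012, 1.109, -0.083], 'joint_velocities': [0.0, -0.002, -0.002, -0.002, -0.001, -0.001, -0.001], 'effort': [0.005, -58.409, 1.54, -27.331, -0.054, 0.013, 0.0], 'tcp_pos': [0.188, -0.648, 0.222], 'tcp_rot': [0.99, 0.14, -0.0, -0.001], 'ft_force': [0.357, 0.278, 0.274], 'moment': [-0.036, 0.014, -0.007], 'grip_force': 0.0, 'opening': 0.088}
```

View pics/top0.png

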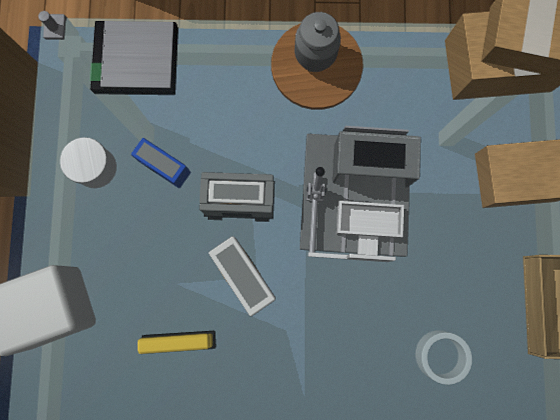

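View pics/side0.png

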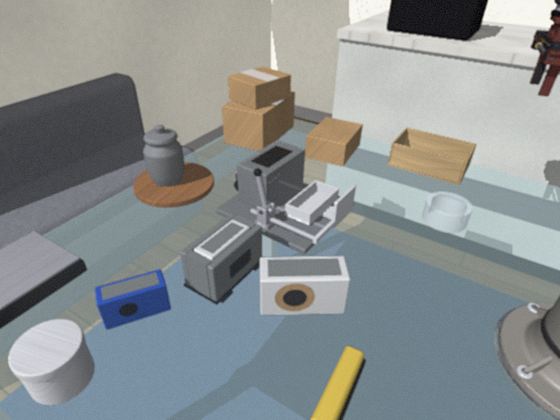

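Top view: the image's up direction is world +x and its left is +y. These could be taken for the cassette:
- White block in the grey dock at (236,192).
- Larger white block standing free at (241,275).
- Blue block at (160,162).

I choose the dock one, as it is the smaller white one and sits in the dock. The dispenser is at about (360,195), with the lever ball at (320,171). A close crop comes next to check.

Run:
```python
from h import *
im=cv2.imread("pics/top0.png")
a=cv2.resize(im[120:270,190:430],None,fx=3.33,fy=3.33,interpolation=cv2.INTER_CUBIC); cv2.imwrite("pics/c1.png",a[:600,:800])
g=cv2.cvtColor(im,cv2.COLOR_BGR2GRAY)
for (z,x0,y0,x1,y1,nm) in((.088,195,168,280,220,'cass'),(.046,330,185,412,262,'cradle'),(.088,200,230,280,320,'big'),):
    for th in (150,175,195):
        m=(g>th).astype(np.uint8); mm=np.zeros_like(m); mm[y0:y1,x0:x1]=m[y0:y1,x0:x1]
        cs,_=cv2.findContours(mm,cv2.RETR_EXTERNAL,cv2.CHAIN_APPROX_NONE)
        if not cs: continue
        c=max(cs,key=cv2.contourArea)[:,0,:]
        P=np.array([plane("top",u,v,z)[:2] for u,v in c],np.float32)
        r=cv2.minAreaRect(P*1000); print(nm,th,np.round(cv2.minAreaRect(c)[0],1),np.round(r[0],1),np.round(r[1],1),round(r[2],2))
```

```text
cass 150 [235.8 191.5] [592.2 145.2] [107.   41.5] 89.0
cass 175 [235.8 191.3] [592.6 145.3] [106.2  40.3] 89.0
cass 195 [216.  199.5] [575.7 183.7] [ 2.  15.7] 0.87
cradle 150 [370.2 218.4] [ 548.1 -126.6] [133.3  65.9] 87.04
cradle 175 [370.5 218.4] [ 548.1 -127.5] [131.4  64.9] 87.04
cradle 195 [354.5 232.2] [519.3 -94.5] [63.   3.6] 86.76
big 150 [240.8 275.5] [429.  131.4] [146.1  56.5] 34.97
big 175 [240.8 275.7] [428.6 131.6] [144.5  55.1] 34.98
big 195 [252.5 307.5] [367.9 107.3] [2.7 0. ] 135.57
```

View pics/c1.png

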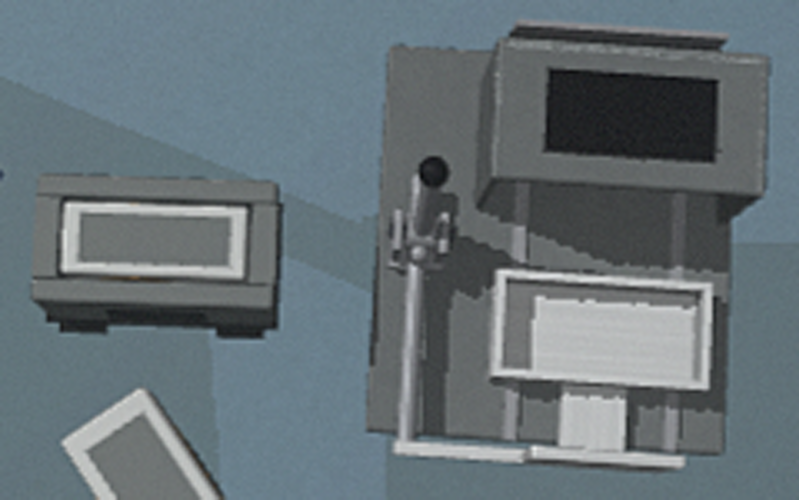

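The crop shows a white cassette of about 109 x 43 mm in the dock, as given (the loose white block is 146 x 56 mm, so it's the larger one). The cradle's rim is at crop (600,330), the push plate at (610,455) and the lever ball at (433,170). The cassette is at (0.592, 0.145) with yaw -1°, and the cradle at (0.548, -0.127) with yaw -3°. I'll turn the tool, then travel to above the cassette.

Emit:
step_arm:
  moves:
    - [0, 0, -0.01, -0.18, 0]
    - [0, 0, -0.01, -0.18, 0]
    - [0, 0, -0.01, -0.18, 0]
    - [0, 0, -0.01, -0.18, 0]
    - [0, 0, -0.01, -0.18, 0]
    - [0, 0, 0, -0.18, 0]
    - [0, 0, 0, -0.18, 0]
    - [0, 0, 0, -0.014, 0]
  grip_force: 25

```text
t: 1.1
tcp_pos: [0.1875, -0.6482, 0.2721]
tcp_rot: [0.713, 0.701, 0.0, -0.0]
ft_force: [-0.5, -0.2, -0.1]
opening: 0.0113
grip_force: 0.0
```

Emit:
step_arm:
  moves:
    - [0.05, 0.0244, 0, 0, 0]
    - [0.05, 0.0244, 0, 0, 0]
    - [0.05, 0.0244, 0, 0, 0]
    - [0.05, 0.0244, 0, 0, 0]
    - [0.05, 0.0244, 0, 0, 0]
    - [0.05, 0.0244, 0, 0, 0]
    - [0.05, 0.0244, 0, 0, 0]
    - [0.05, 0.0244, 0, 0, 0]

```text
t: 2.1
tcp_pos: [0.3894, -0.2497, 0.2727]
tcp_rot: [0.714, 0.7, 0.0, 0.0]
ft_force: [0.9, -0.6, -0.5]
opening: 0.0003
grip_force: 0.0
```

Emit:
step_arm:
  moves:
    - [0.05, 0.0244, 0, 0, 0]
    - [0.05, 0.0244, 0, 0, 0]
    - [0.05, 0.0244, 0, 0, 0]
    - [0.05, 0.0244, 0, 0, 0]
    - [0.05, 0.0244, 0, 0, 0]
    - [0.05, 0.0244, 0, 0, 0]
    - [0.05, 0.0244, 0, 0, 0]
    - [0.05, 0.0244, 0, 0, 0]

```text
t: 3.1
tcp_pos: [0.5908, 0.147, 0.2724]
tcp_rot: [0.714, 0.7, -0.0, 0.0]
ft_force: [0.2, -0.6, 0.5]
opening: 0.0005
grip_force: 0.0
```

Emit:
step_arm:
  moves:
    - [0, 0, 0.03, 0, 0]
    - [0, 0, 0.03, 0, 0]
    - [0, 0, 0.03, 0, 0]
    - [0, 0, 0.03, 0, 0]
    - [0, 0, 0.03, 0, 0]
    - [0, 0, 0.02, 0, 0]
    - [0, 0, 0.01, 0, 0]
    - [0, 0, 0, 0, 0]

```text
t: 4.1
tcp_pos: [0.59, 0.1457, 0.0925]
tcp_rot: [0.713, 0.702, -0.0, -0.0]
ft_force: [-0.4, 0.5, -0.7]
opening: -0.0003
grip_force: 0.0
```

Emit:
step_arm:
  moves:
    - [0, 0, 0.003, 0, 0]
    - [0, 0, 0.002, 0, 0]
    - [0, 0, 0.002, 0, 0]
    - [0, 0, 0.002, 0, 0]
    - [0, 0, 0.002, 0, 0]
    - [0, 0, 0.001, 0, 0]
    - [0, 0, 0, 0, 0]
    - [0, 0, 0, 0, 0]

```text
t: 5.1
tcp_pos: [0.5907, 0.1459, 0.0814]
tcp_rot: [0.712, 0.702, 0.001, 0.0]
ft_force: [0.3, -0.1, 4.9]
opening: 0.0003
grip_force: 2.8
```

Emit:
step_arm:
  moves:
    - [0, 0, 0.001, 0, 0]
    - [0, 0, 0.0005, 0, 0]
    - [0, 0, 0, 0, 0]
    - [0, 0, -0.02, 0, 0]
    - [0, 0, -0.03, 0, 0.07]
    - [0, 0, -0.03, 0, 0.07]
    - [0, 0, -0.03, 0, 0.07]
    - [0, 0, 0, 0, 0.07]

```text
t: 6.1
tcp_pos: [0.5914, 0.1464, 0.1924]
tcp_rot: [0.712, 0.702, 0.002, 0.001]
ft_force: [0.2, 0.3, -0.5]
opening: 0.0369
grip_force: 0.0
```

Run:
```python
from h import *
for n in("side",):
    im=vision.camera(n); cv2.imwrite(f"pics/{n}1.png",im)
    for z in (.088,.133):
        print(z,[np.round(proj(n,(.592+dx,.145+dy,z))).tolist() for dx in(-.022,.022) for dy in (-.055,.055)])
print(get_obs()['tcp_pos'])
```

```text
0.088 [[251.0, 225.0], [213.0, 257.0], [232.0, 217.0], [194.0, 248.0]]
0.133 [[250.0, 206.0], [211.0, 237.0], [231.0, 198.0], [191.0, 228.0]]
[0.59047917 0.1457807  0.19050068]
```

View pics/side1.png

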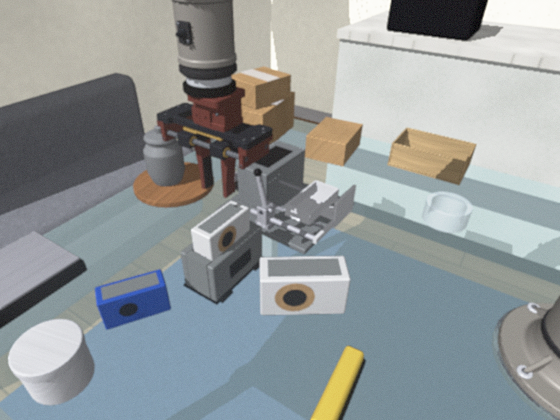

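The cassette has sprung up and stands proud of the dock, its top at about (221,217), which matches the projection for 0.133 m. I'll go down and grip it.

Emit:
step_arm:
  moves:
    - [0, 0, 0, 0, 0.07]
    - [0, 0, 0, 0, 0.07]
    - [0, 0, 0.02, 0, 0.07]
    - [0, 0, 0.02, 0, 0.07]
    - [0, 0, 0.02, 0, 0.07]
    - [0, 0, 0.02, 0, 0.07]
    - [0, 0, 0.0105, 0, 0.07]
    - [0, 0, 0, 0, 0.07]

```text
t: 7.15
tcp_pos: [0.5896, 0.1456, 0.0977]
tcp_rot: [0.712, 0.702, -0.001, -0.0]
ft_force: [-0.2, -0.7, 0.7]
opening: 0.0699
grip_force: 0.0
```

Emit:
step_arm:
  moves:
    - [0, 0, 0, 0, 0.04]
    - [0, 0, 0, 0, 0.04]
    - [0, 0, 0, 0, 0.035]
    - [0, 0, 0, 0, 0.035]
    - [0, 0, 0, 0, 0.035]
    - [0, 0, 0, 0, 0.035]
    - [0, 0, 0, 0, 0.035]
    - [0, 0, 0, 0, 0.035]
  grip_force: 25

```text
t: 8.15
tcp_pos: [0.5909, 0.1458, 0.0991]
tcp_rot: [0.712, 0.702, 0.001, 0.0]
ft_force: [3.8, 0.1, 4.7]
opening: 0.0439
grip_force: 25.0
```

Emit:
step_arm:
  moves:
    - [0, 0, -0.01, 0, 0.035]
    - [0, 0, -0.02, 0, 0.035]
    - [0, 0, -0.02, 0, 0.035]
    - [0, 0, -0.02, 0, 0.035]
    - [0, 0, -0.02, 0, 0.035]
    - [0, 0, -0.02, 0, 0.035]
    - [0, 0, -0.01, 0, 0.035]
    - [0, 0, 0, 0, 0.035]

```text
t: 9.15
tcp_pos: [0.5904, 0.1458, 0.2195]
tcp_rot: [0.712, 0.702, 0.001, 0.0]
ft_force: [-0.0, 0.2, -3.3]
opening: 0.0436
grip_force: 25.0
```

Emit:
step_arm:
  moves:
    - [-0.02, -0.003, 0, 0, 0.035]
    - [-0.04, -0.005, 0, 0, 0.035]
    - [-0.04, -0.006, 0, 0, 0.035]
    - [-0.05, -0.006, 0, 0, 0.035]
    - [-0.04, -0.006, 0, 0, 0.035]
    - [-0.04, -0.006, 0, 0, 0.035]
    - [-0.03, -0.004, 0, 0, 0.035]
    - [-0.0136, -0.002, 0, 0.037, 0.035]

```text
t: 10.15
tcp_pos: [0.5463, -0.1308, 0.2176]
tcp_rot: [0.727, 0.686, -0.001, -0.001]
ft_force: [0.2, 1.5, -3.5]
opening: 0.0434
grip_force: 25.0
```

Run:
```python
from h import *
im=vision.camera("top"); im2=vision.camera("side"); o=get_obs(); print(o['tcp_pos'],o['tcp_rot'],o['opening'])
a=cv2.resize(im[130:270,290:430],None,fx=2.8,fy=2.8,interpolation=cv2.INTER_CUBIC)
b=cv2.resize(im2[120:260,220:360],None,fx=2.8,fy=2.8,interpolation=cv2.INTER_CUBIC)
cv2.imwrite("pics/c2.png",np.hstack([a,b]))
```

```text
[ 0.5470223  -0.12941879  0.21800453] [ 7.26861170e-01  6.86784047e-01 -6.37529543e-04 -3.26304505e-04] 0.04373210262770384
```

View pics/c2.png

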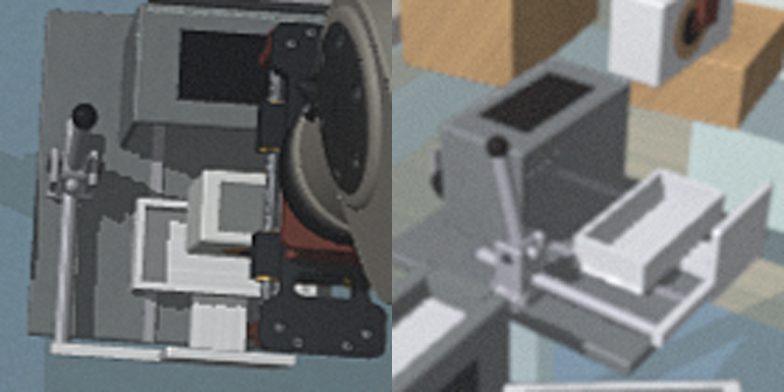

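The left half shows the cassette held over the cradle, the right half the empty cradle and the standing lever. I'll correct by 2 mm and lower it.

Emit:
step_arm:
  moves:
    - [0.0015, 0.002, 0.01, 0, 0.035]
    - [0, 0, 0.02, 0, 0.035]
    - [0, 0, 0.02, 0, 0.035]
    - [0, 0, 0.02, 0, 0.035]
    - [0, 0, 0.02, 0, 0.035]
    - [0, 0, 0.02, 0, 0.035]
    - [0, 0, 0.01, 0, 0.035]
    - [0, 0, 0, 0, 0.035]

```text
t: 11.25
tcp_pos: [0.5497, -0.1258, 0.0979]
tcp_rot: [0.725, 0.689, -0.0, -0.001]
ft_force: [0.3, -0.1, -1.9]
opening: 0.0439
grip_force: 25.0
```

Emit:
step_arm:
  moves:
    - [0, 0, 0.007, 0, 0.035]
    - [0, 0, 0.007, 0, 0.035]
    - [0, 0, 0.007, 0, 0.035]
    - [0, 0, 0.007, 0, 0.035]
    - [0, 0, 0.006, 0, 0.035]
    - [0, 0, 0.004, 0, 0.035]
    - [0, 0, 0, 0, 0.035]
    - [0, 0, 0, 0, 0.035]

```text
t: 12.25
tcp_pos: [0.5503, -0.1259, 0.0609]
tcp_rot: [0.725, 0.688, 0.0, 0.0]
ft_force: [-0.0, 0.7, -3.2]
opening: 0.0438
grip_force: 25.0
```

Emit:
step_arm:
  moves:
    - [0, 0, 0.002, 0, 0.035]
    - [0, 0, 0.002, 0, 0.035]
    - [0, 0, 0.001, 0, 0.035]
    - [0, 0, 0.001, 0, 0.035]
    - [0, 0, 0.001, 0, 0.035]
    - [0, 0, 0.001, 0, 0.035]
    - [0, 0, 0, 0, 0.035]
    - [0, 0, 0, 0, 0.035]

```text
t: 13.25
tcp_pos: [0.5501, -0.1259, 0.0527]
tcp_rot: [0.725, 0.688, 0.0, 0.0]
ft_force: [0.1, 0.6, -3.0]
opening: 0.0441
grip_force: 25.0
```

Emit:
step_arm:
  moves:
    - [0, 0, 0.0005, 0, 0.035]
    - [0, 0, 0.0005, 0, 0.035]
    - [0, 0, 0.0005, 0, 0.035]
    - [0, 0, 0, 0, 0.035]
    - [0, 0, 0, 0, 0.035]
    - [0, 0, 0, 0, 0.035]
    - [0, 0, 0, 0, 0.035]
    - [0, 0, 0, 0, 0.035]

```text
t: 14.25
tcp_pos: [0.5512, -0.126, 0.0524]
tcp_rot: [0.725, 0.688, 0.001, 0.001]
ft_force: [-0.7, -0.4, 6.7]
opening: 0.0435
grip_force: 25.0
```

Seated on the floor, with the force now upward. I'll release and rise.

Emit:
step_arm:
  moves:
    - [0, 0, 0, 0, 0.05]
    - [0, 0, 0, 0, 0.06]
    - [0, 0, 0, 0, 0.066]
    - [0, 0, 0, 0, 0.066]
    - [0, 0, 0, 0, 0.066]
    - [0, 0, 0, 0, 0.066]
    - [0, 0, 0, 0, 0.066]
    - [0, 0, 0, 0, 0.066]

```text
t: 15.25
tcp_pos: [0.5501, -0.126, 0.0512]
tcp_rot: [0.725, 0.688, -0.0, 0.0]
ft_force: [0.8, 0.6, 0.2]
opening: 0.0661
grip_force: 0.0
```

Emit:
step_arm:
  moves:
    - [0, 0, -0.01, 0, 0.066]
    - [0, 0, -0.02, 0, 0.066]
    - [0, 0, -0.02, 0, 0.066]
    - [0, 0, -0.02, 0, 0.066]
    - [0, 0, -0.02, 0, 0.066]
    - [0, 0, -0.02, 0, 0.066]
    - [0, 0, 0, 0, 0]
    - [0, 0, 0, 0, 0]

```text
t: 16.25
tcp_pos: [0.5496, -0.1261, 0.1607]
tcp_rot: [0.725, 0.688, -0.0, -0.0]
ft_force: [-0.2, -0.3, -0.5]
opening: 0.0493
grip_force: 0.0
```

Run:
```python
from h import *
im=vision.camera("top"); im2=vision.camera("side"); o=get_obs(); print(o['tcp_pos'],o['tcp_rot'],o['opening'])
cv2.imwrite("pics/t3.png",im)
a=cv2.resize(im[130:270,290:430],None,fx=2.8,fy=2.8,interpolation=cv2.INTER_CUBIC)
b=cv2.resize(im2[120:260,220:360],None,fx=2.8,fy=2.8,interpolation=cv2.INTER_CUBIC)
cv2.imwrite("pics/c3.png",np.hstack([a,b]))
# predicted push plate edge and lever in initial image from crop
q=lambda u,v:(190+u/3.33,120+v/3.33)
for nm,(u,v),z in (('plateR',(685,462),.085),('plateL',(530,458),.085),('ball',(433,170),.137),('hinge',(422,240),.06),('hood front L',(478,190),.112),('hood front R',(765,205),.112)):
    print(nm,np.round(plane("top",*q(u,v),z),3))
print('ball 2view',two(q(433,170),(220+(497-392)/2.8,120+147/2.8)), 'first', two(q(433,170),(258,172)))
```

```text
[ 0.54939612 -0.12595099  0.16025652] [ 7.25258600e-01  6.88476035e-01 -4.76371062e-04 -6.97192299e-04] 0.041601753767300374
plateR [ 0.465 -0.169  0.085]
plateL [ 0.466 -0.078  0.085]
ball [ 0.625 -0.017  0.137]
hinge [ 0.598 -0.016  0.06 ]
hood front L [ 0.619 -0.045  0.112]
hood front R [ 0.613 -0.211  0.112]
ball 2view (array([ 0.62705014, -0.01675153,  0.1330006 ]), np.float64(0.0016776053708723567)) first (array([ 0.6263551 , -0.01685347,  0.13445175]), np.float64(0.000801365406907117))
```

View pics/c3.png

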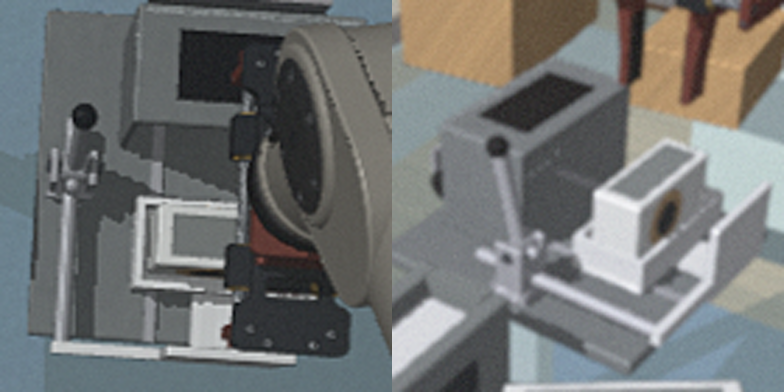

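The cassette stands in the cradle, at left-half (205,235). The lever ball is at (0.626, -0.017, 0.134), a height consistent with the leaning lever. The push plate's front edge is at x = 0.466 and y about -0.123. Next I'll go behind the plate with shut fingers.

Emit:
step_arm:
  moves:
    - [0, -0.015, 0, 0, 0]
    - [0, -0.025, 0, 0, 0]
    - [0, -0.025, 0, 0, 0]
    - [0, -0.025, 0, 0, 0]
    - [0, -0.015, 0, 0, 0]
    - [0, -0.01, 0, 0, 0]
    - [0, 0, 0, 0, 0]
    - [0, 0, 0, 0, 0]

```text
t: 17.35
tcp_pos: [0.436, -0.12, 0.1613]
tcp_rot: [0.725, 0.688, 0.0, 0.0]
ft_force: [-0.6, 0.7, 0.6]
opening: 0.0003
grip_force: 0.0
```

Emit:
step_arm:
  moves:
    - [0, 0, 0.02, 0, 0]
    - [0, 0, 0.02, 0, 0]
    - [0, 0, 0.02, 0, 0]
    - [0, 0, 0.02, 0, 0]
    - [0, 0, 0.015, 0, 0]
    - [0, 0, 0.005, 0, 0]
    - [0, 0, 0, 0, 0]
    - [0, 0, 0, 0, 0]

```text
t: 18.35
tcp_pos: [0.4358, -0.12, 0.0617]
tcp_rot: [0.725, 0.688, 0.0, 0.001]
ft_force: [0.4, 0.4, 0.0]
opening: 0.0004
grip_force: 0.0
```

Emit:
step_arm:
  moves:
    - [0, 0.005, 0, 0, 0]
    - [0, 0.005, 0, 0, 0]
    - [0, 0.005, 0, 0, 0]
    - [0, 0.005, 0, 0, 0]
    - [0, 0.005, 0, 0, 0]
    - [0, 0.01, 0, 0, 0]
    - [0, 0.01, 0, 0, 0]
    - [0, 0.01, 0, 0, 0]

```text
t: 19.35
tcp_pos: [0.4906, -0.1229, 0.0609]
tcp_rot: [0.725, 0.688, -0.0, -0.0]
ft_force: [-3.0, 0.2, -1.2]
opening: 0.0006
grip_force: 1.1
```

Emit:
step_arm:
  moves:
    - [0, 0.008, 0, 0, 0]
    - [0, 0.008, 0, 0, 0]
    - [0, 0.008, 0, 0, 0]
    - [0, 0.008, 0, 0, 0]
    - [0, 0.008, 0, 0, 0]
    - [0, 0.008, 0, 0, 0]
    - [0, 0.006, 0, 0, 0]
    - [0, 0, 0, 0, 0]

```text
t: 20.35
tcp_pos: [0.5455, -0.1255, 0.0616]
tcp_rot: [0.725, 0.689, 0.001, 0.001]
ft_force: [-0.0, 0.3, 0.3]
opening: 0.0002
grip_force: 0.0
```

Emit:
step_arm:
  moves:
    - [0, 0.002, 0, 0, 0]
    - [0, 0.002, 0, 0, 0]
    - [0, 0.001, 0, 0, 0]
    - [0, 0.001, 0, 0, 0]
    - [0, 0, 0, 0, 0]
    - [0, 0, 0, 0, 0]
    - [0, 0, 0, 0, 0]
    - [0, 0, 0, 0, 0]

```text
t: 21.35
tcp_pos: [0.5502, -0.126, 0.0612]
tcp_rot: [0.725, 0.688, 0.0, 0.0]
ft_force: [-0.9, 0.9, -0.3]
opening: 0.0004
grip_force: 0.2
```

Emit:
step_arm:
  moves:
    - [0, 0.002, 0, 0, 0]
    - [0, 0.001, 0, 0, 0]
    - [0, 0.001, 0, 0, 0]
    - [0, 0.001, 0, 0, 0]
    - [0, 0.001, 0, 0, 0]
    - [0, 0, 0, 0, 0]
    - [0, 0, 0, 0, 0]
    - [0, 0, 0, 0, 0]

```text
t: 22.35
tcp_pos: [0.5562, -0.1263, 0.0612]
tcp_rot: [0.725, 0.688, 0.0, 0.0]
ft_force: [-1.1, 0.8, -0.5]
opening: -0.0
grip_force: 0.2
```

Emit:
step_arm:
  moves:
    - [0, 0.001, 0, 0, 0]
    - [0, 0.001, 0, 0, 0]
    - [0, 0.001, 0, 0, 0]
    - [0, 0.001, 0, 0, 0]
    - [0, 0.001, 0, 0, 0]
    - [0, 0, 0, 0, 0]
    - [0, 0, 0, 0, 0]
    - [0, 0, 0, 0, 0]

```text
t: 23.35
tcp_pos: [0.5611, -0.1265, 0.0612]
tcp_rot: [0.725, 0.688, 0.0, 0.0]
ft_force: [-1.2, -0.5, 0.6]
opening: 0.0005
grip_force: 0.7
```

Emit:
step_arm:
  moves:
    - [0, 0.001, 0, 0, 0]
    - [0, 0.001, 0, 0, 0]
    - [0, 0.001, 0, 0, 0]
    - [0, 0.001, 0, 0, 0]
    - [0, 0.001, 0, 0, 0]
    - [0, 0, 0, 0, 0]
    - [0, 0, 0, 0, 0]
    - [0, 0, 0, 0, 0]

```text
t: 24.35
tcp_pos: [0.561, -0.1266, 0.0606]
tcp_rot: [0.725, 0.688, -0.004, -0.003]
ft_force: [-16.5, 1.9, 13.8]
opening: 0.0007
grip_force: 8.3
```

The cradle hit its stop at TCP x = 0.561, and the travel of about 0.105 m fits. I'll back off, rise, and go beyond the lever on the +x side.

Emit:
step_arm:
  moves:
    - [0, -0.01, 0, 0, 0]
    - [0, -0.01, 0, 0, 0]
    - [0, 0, -0.02, 0, 0]
    - [0, 0, -0.03, 0, 0]
    - [0, 0, -0.03, 0, 0]
    - [0, 0, -0.03, 0, 0]
    - [0, 0, -0.02, 0, 0]
    - [0, 0, 0, 0, 0]

```text
t: 25.35
tcp_pos: [0.5474, -0.1259, 0.1931]
tcp_rot: [0.725, 0.688, 0.001, 0.002]
ft_force: [0.2, -0.5, -0.9]
opening: 0.0
grip_force: 0.0
```

Emit:
step_arm:
  moves:
    - [0.014, 0.014, 0, 0, 0]
    - [0.02, 0.02, 0, 0, 0]
    - [0.02, 0.02, 0, 0, 0]
    - [0.02, 0.02, 0, 0, 0]
    - [0.02, 0.02, 0, 0, 0]
    - [0.012, 0.014, 0, 0, 0]
    - [0.006, 0.006, 0, 0, 0]
    - [0, 0, 0, 0, 0]

```text
t: 26.35
tcp_pos: [0.6657, -0.0195, 0.1906]
tcp_rot: [0.725, 0.689, -0.0, -0.0]
ft_force: [0.3, 0.7, 0.3]
opening: 0.0003
grip_force: 0.0
```

Run:
```python
from h import *
im=vision.camera("top"); im2=vision.camera("side"); o=get_obs(); print(o['tcp_pos'],o['tcp_rot'],o['opening'])
a=cv2.resize(im[130:270,290:430],None,fx=2.8,fy=2.8,interpolation=cv2.INTER_CUBIC)
b=cv2.resize(im2[120:260,220:360],None,fx=2.8,fy=2.8,interpolation=cv2.INTER_CUBIC)
cv2.imwrite("pics/c4.png",np.hstack([a,b]))
```

```text
[ 0.66527753 -0.02067738  0.19095093] [ 7.25536230e-01  6.88183819e-01 -4.56897934e-04  3.44212115e-05] 0.0006971388199120442
```

View pics/c4.png

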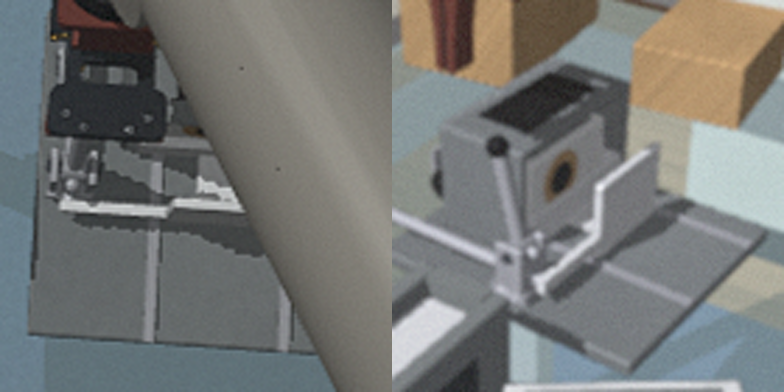

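The cradle is home under the hood with the cassette in it, and the lever still stands (ball at right-half (497,147)). I'll go down on the +x side and push the lever towards -x.

Emit:
step_arm:
  moves:
    - [0, 0, 0.01, 0, 0]
    - [0, 0, 0.02, 0, 0]
    - [0, 0, 0.02, 0, 0]
    - [0, 0, 0.02, 0, 0]
    - [0, 0, 0.015, 0, 0]
    - [0, 0, 0.01, 0, 0]
    - [0, 0, 0, 0, 0]
    - [0, 0, 0, 0, 0]

```text
t: 27.45
tcp_pos: [0.6663, -0.0197, 0.0968]
tcp_rot: [0.725, 0.688, 0.0, 0.0]
ft_force: [-0.1, -0.7, 0.1]
opening: 0.001
grip_force: 0.0
```

Emit:
step_arm:
  moves:
    - [0, -0.01, 0, 0, 0]
    - [0, -0.01, 0, 0, 0]
    - [0, -0.01, 0, 0, 0]
    - [0, -0.01, 0, 0, 0]
    - [0, -0.01, 0, 0, 0]
    - [0, -0.01, 0, 0, 0]
    - [0, -0.01, 0, 0, 0]
    - [0, -0.01, 0, 0, 0]

```text
t: 28.45
tcp_pos: [0.5851, -0.0156, 0.0961]
tcp_rot: [0.725, 0.688, -0.0, -0.0]
ft_force: [1.5, 0.1, -0.0]
opening: 0.0003
grip_force: 0.4
```

Emit:
step_arm:
  moves:
    - [0, -0.008, 0, 0, 0]
    - [0, -0.007, 0, 0, 0]
    - [0, 0.005, 0, 0, 0]
    - [0, 0, -0.025, 0, 0]
    - [0, 0, -0.025, 0, 0]
    - [0, -0.02, 0, 0, 0]
    - [0, -0.018, 0, 0, 0]
    - [0, 0, 0, 0, 0]

```text
t: 29.45
tcp_pos: [0.5373, -0.0133, 0.1461]
tcp_rot: [0.725, 0.689, -0.0, -0.0]
ft_force: [1.3, 0.4, 0.3]
opening: 0.0008
grip_force: 0.0
```

Emit:
step_arm:
  moves:
    - [0, 0, 0.01, 0, 0]
    - [0, 0, 0.01, 0, 0]
    - [0, 0, 0.01, 0, 0]
    - [0, 0, 0.01, 0, 0]
    - [0, 0, 0.01, 0, 0]
    - [0, 0, 0.01, 0, 0]
    - [0, 0, 0.005, 0, 0]
    - [0, 0, 0.005, 0, 0]

```text
t: 30.45
tcp_pos: [0.5378, -0.0132, 0.0758]
tcp_rot: [0.725, 0.688, -0.0, -0.0]
ft_force: [0.3, 0.7, 2.2]
opening: 0.0005
grip_force: 0.8
```

Contact is from above, with the force upward. I'll continue down to the stop.

Emit:
step_arm:
  moves:
    - [0, 0, 0.003, 0, 0]
    - [0, 0, 0.003, 0, 0]
    - [0, 0, 0.002, 0, 0]
    - [0, 0, 0.002, 0, 0]
    - [0, 0, 0.002, 0, 0]
    - [0, 0, 0.001, 0, 0]
    - [0, 0, 0, 0, 0]
    - [0, 0, 0, 0, 0]

```text
t: 31.45
tcp_pos: [0.5382, -0.0132, 0.0632]
tcp_rot: [0.725, 0.688, 0.0, 0.0]
ft_force: [0.3, -0.4, 0.2]
opening: 0.0004
grip_force: 0.0
```

Emit:
step_arm:
  moves:
    - [0, 0, 0.001, 0, 0]
    - [0, 0, 0.001, 0, 0]
    - [0, 0, 0.001, 0, 0]
    - [0, 0, 0.0005, 0, 0]
    - [0, 0, 0, 0, 0]
    - [0, 0, 0, 0, 0]
    - [0, 0, 0, 0, 0]
    - [0, 0, 0, 0, 0]

```text
t: 32.45
tcp_pos: [0.5382, -0.0131, 0.061]
tcp_rot: [0.725, 0.688, -0.0, 0.001]
ft_force: [-4.7, 0.1, 14.9]
opening: 0.0004
grip_force: 7.4
```

Stopped at z = 0.061, as expected for a level lever. I'll rise, back away and check.

Emit:
step_arm:
  moves:
    - [0, 0, -0.02, 0, 0]
    - [0, 0, -0.03, 0, 0]
    - [0, 0, -0.03, 0, 0]
    - [0, 0, -0.03, 0, 0]
    - [0.05, 0, -0.03, 0, 0]
    - [0.06, 0, 0, 0, 0]
    - [0.05, 0, 0, 0, 0]
    - [0, 0, 0, 0, 0]

```text
t: 33.45
tcp_pos: [0.5454, 0.1521, 0.201]
tcp_rot: [0.723, 0.691, 0.002, -0.001]
ft_force: [0.1, 0.5, 0.7]
opening: 0.0005
grip_force: 0.0
```

Run:
```python
from h import *
im=vision.camera("top"); im2=vision.camera("side"); o=get_obs(); print(o['tcp_pos'],o['ft_force'],o['joint_velocities'])
a=cv2.resize(im[130:270,290:430],None,fx=2.8,fy=2.8,interpolation=cv2.INTER_CUBIC)
b=cv2.resize(im2[120:260,220:360],None,fx=2.8,fy=2.8,interpolation=cv2.INTER_CUBIC)
cv2.imwrite("pics/c5.png",np.hstack([a,b]))
```

```text
[0.5460969  0.14672923 0.20003382] [ 0.01002097 -0.45491912 -0.01906883] [ 0.02836771 -0.00103898  0.0276738   0.00886878  0.00340917 -0.0030133
 -0.00083214]
```

View pics/c5.png

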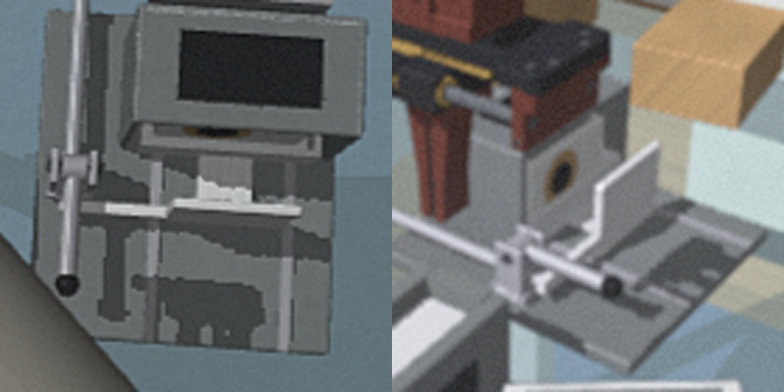

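The lever lies level pointing to -x (ball at left-half (67,284), right-half (612,286)). The cradle is home with the cassette upright. I'll check the ball height, then hand in.

Run:
```python
from h import *
P,e=two((290+67/2.8,130+284/2.8),(220+220/2.8,120+286/2.8)); print(P,e)
if P[2]<.0615: print(manip.finish_job())
```

```text
[ 0.52005506 -0.01129873  0.05159404] 0.002139472222223566
the job is handed in; nothing more can be done
None
```

The job is handed in, with no verdict returned: at the last look the cassette stood upright in the cradle, the cradle was home under the hood, and the cam lever lay closed (ball measured at 0.052 m, level is 0.055 m).

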